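# Unstack the gel jars and polish bottles on the manicure desk

### The arm

A 7-joint arm with a two-finger parallel gripper is mounted at the origin on the work surface. World frame = base frame: x ahead of the robot, y to its left, z up, the work surface at z = 0. Lengths are in m, angles in rad, forces in N, time in s.
With the tool pointing down it reaches from about 0.35 to 0.9 m from the base axis. Payload 7.2 kg.
Tool frame: the origin (TCP) lies on the centre line of the jaws, within the pads' length; the fingertips stand 8 mm ahead of it and the grasp point (between the pads) lies 11 mm behind it; z points along the fingers, y is the line along which they close (so a half turn about z gives the same grasp; the last joint's range is limited). The gripper opens to 88 mm and grips with 3 to 60 N. Pads are 20 mm wide; open, the fingers measure 115 mm over their backs; the gripper's body (75 mm by 178 mm) begins 61 mm behind the grasp point.
Start: joints at [-1.261, 0.411, -0.013, 1.596, 0.006, 1.134, -0.082], TCP at [0.231, 0.581, 0.231] pointing down, gripper open.
Joint ranges: [-2.95, 2.95], [-0.29, 1.99], [-1.47, 1.44], [0.14, 2.54], [-1.03, 4.17], [0.13, 1.85], [-2.86, 2.86]. Speed limits (rad/s): [2.39, 2.39, 3.01, 3.01, 3.14, 3.14, 3.14].

### API

Orientations are given as a unit quaternion [w, x, y, z].
In Python, from cell import sense, camera, sign_off gives the robot as it stands.
- The arm moves only by the tool move_arm, never from a script. Its argument "commands" is a list of rows, each an object with "turn": the turn, a rotation vector about the tool's x, y, z normalised to -1 to 1, where 1 is 6 degrees, a list of three; "travel": the shift along the tool's x, y, z normalised to -1 to 1, where 1 is 0.06 m, a list of three; "fingers": the opening, from 0 (shut) to 1 (fully open). In form: [{"turn": [ax, ay, az], "travel": [tx, ty, tz], "fingers": fingers}, ...]. A call has 1 to 20 rows; each row shifts and turns the commanded pose from where the row before left it, along the tool's axes as they then stand; what a row does not reach is not made up. A row lasts 1/8 s, in which the tool goes at most 62.5 mm and 10.7 degrees, less where a joint would pass 70% of its speed; a pose out of reach is approached as far as the arm can. A call with a number of a shift or a turn outside -1 to 1 is refused whole. A call with a gripper value outside its range is refused whole. The fingers move at their own pace and stop on an object; "force" is the grip in N (left out, the last holds). Time passes only in rows, so rows that do not move let the fingers close. It gives the time, the measured TCP pose, the force, the opening and the grip force at its end, in the units of the state.
- sense(): the state, without advancing time (a new reading comes with each control period).
- camera(name): name is "scene" or "top" or "wrist"; returns a dict with "frame" (400x640x3 uint8, red, green, blue), "fx", "fy", "cx", "cy" (pixels), "k1" (the pictures are not rectified: a ray, as slopes to the right and down, at radius r is drawn at 1 + k1 r^2 times it, then the intrinsics apply), "position" and "rotation" of the camera in the world. Camera axes: x right, y down, z forward; pixel columns grow to the right and rows downward; lengths in m; the calibration is good to about 2 mm. A picture is of the moment at which its call begins. There is no depth.
- sign_off(): hands the job in; it is judged then, once.
The state is a dict: "time": time; "qpos": joint angles; "joint_vel": joint speeds; "tau": joint torques, N m; "eef_pos": TCP position; "ee_rot": TCP orientation; "wrist_force": force on the tool from outside, world axes, zero at the start; "wrist_torque": the same for the moment, N m; "opening": opening from 0.0 (shut) to 1.0 (fully open); "finger_force": force on a finger pad.
Only numpy, scipy, OpenCV 4.12 (cv2) and the standard library are available. Lean on these libraries where they do the work, as an engineer would, in place of code of your own. Each camera call takes 0.05 s, during which the arm holds its last target. There are 200 camera calls.

### The job

Take apart the two stacks on the manicure desk: stand each of the three jars in the round wooden holder made for its size, and move the two square polish bottles together, both in one grasp, from the wide jar's lid into the oblong wooden tray, where they stand side by side. Keep everything upright, set it down rather than dropping it, and leave everything standing at rest on the floor of its own holder.

Things in the scene. Friction and masses are not known exactly. Their poses are not given: they have to be found in the camera images.
- jar_wide: Closed round cosmetic jar, white body, black lid with a white top face, a plain upright cylinder 60 mm in diameter and 36 mm tall, about 100 g (the widest of three). Origin: centre of its underside; z up. At the start it stands on the desk with the two bottles on its lid.
- jar_medium: Closed round cosmetic jar, white body, black lid with a white top face, a plain upright cylinder 46 mm in diameter and 36 mm tall, about 60 g (the middle size of three). Origin: centre of its underside; z up. At the start it stands on the desk with the small jar on its lid.
- jar_small: Closed round cosmetic jar, white body, black lid with a white top face, a plain upright cylinder 34 mm in diameter and 36 mm tall, about 35 g (the narrowest of three). Origin: centre of its underside; z up. At the start it stands on the lid of the medium jar.
- bottle_a: One of two alike square nail-polish bottles of amber glass: body 22 x 22 x 42 mm, upright, with a round black cap 13 mm in diameter and 20 mm tall on top (62 mm in all), about 40 g. Origin: centre of its underside; z up. At the start the two stand side by side on the lid of the wide jar, faces parallel, 1 mm apart, so the pair measures 45 x 22 mm: bottle_b lies on the +y side of bottle_a by the bottle's own axes. Which of them stands at which end of the tray does not matter.
- bottle_b: One of two alike square nail-polish bottles of amber glass: body 22 x 22 x 42 mm, upright, with a round black cap 13 mm in diameter and 20 mm tall on top (62 mm in all), about 40 g. Origin: centre of its underside; z up. At the start the two stand side by side on the lid of the wide jar, faces parallel, 1 mm apart, so the pair measures 45 x 22 mm: bottle_b lies on the +y side of bottle_a by the bottle's own axes. Which of them stands at which end of the tray does not matter.
- holder_wide: Low round wooden holder, fixed to the desk, for the wide jar: an open dish 78 mm in outer diameter and 8 mm tall, with a round recess 70 mm wide whose floor lies 3 mm above the desk. Origin: centre of its underside, on the desk surface (z = 0). The widest of three.
- holder_medium: Low round wooden holder, fixed to the desk, for the medium jar: an open dish 64 mm in outer diameter and 8 mm tall, with a round recess 56 mm wide whose floor lies 3 mm above the desk. Origin: centre of its underside, on the desk surface (z = 0). The middle size of three.
- holder_small: Low round wooden holder, fixed to the desk, for the small jar: an open dish 52 mm in outer diameter and 8 mm tall, with a round recess 44 mm wide whose floor lies 3 mm above the desk. Origin: centre of its underside, on the desk surface (z = 0). The narrowest of three.
- tray: Oblong wooden tray, fixed to the desk, for the two bottles: open box 40 mm (its own x) by 62 mm (its own y) outside, 12 mm tall, walls and floor 4 mm thick, so the recess is 32 x 54 mm with its floor 4 mm above the desk. The bottles stand in it in a row along its y axis. Origin: centre of its underside, on the desk surface (z = 0); z up.
Things that resemble listed ones, but are neither listed nor needed, are in the scene too. What is shaped like the jar_wide but purple is not meant. Leave any purple look-alike of the bottle_a alone.

How it is judged:
By the outcome, as a careful person would: the job done as asked, in the order asked, and still so for the second after the job is handed in, with the robot touching nothing.
It also fails if it takes over 112 s, if anything falls off the work surface, if the arm or the gripper's body presses on something with over 40 N, if the wrist force passes 120 N, or if a joint passes its speed limit or range.

## Working session

There is one attempt and no reset: what is moved stays moved. The work goes in short steps, Python scripts to look and compute and a tool call to move; the robot and the scene stay as the last step left them, time stands still between calls to the robot, and variables do not carry over. Pictures are saved under pics/ and viewed, at most 14 in all, crops included, and the job is handed in when it is done.

Besides the shell and the picture viewer there is one more tool, called after "Request:" as name(argument=value, ...) on one line, values as JSON. move_arm: Moves the arm, as the interface text tells. Scaled input: -1 to 1 covers 0.06 m each way for a shift and 6 degrees each way for a turn. Its arguments: {"type":"object","properties":{"commands":{"type":"array"},"force":{"type":"number"}},"required":["commands"]}

```bash
mkdir -p pics && cat > h.py <<'E'
import numpy as np, cv2, pickle
def px2ray(c,uv):
    uv=np.atleast_2d(np.asarray(uv,float)); d=(uv-[c["cx"],c["cy"]])/[c["fx"],c["fy"]]
    s=d.copy()
    for _ in range(20): s=d/(1+c["k1"]*(s**2).sum(1,keepdims=True))
    r=np.c_[s,np.ones(len(s))]@np.array(c["rotation"]).T
    return np.array(c["position"]),r
def plane(c,uv,z):
    p,r=px2ray(c,uv); return p+r*((z-p[2])/r[:,2:3])
E
python3 - <<'E'
import sys; sys.path.insert(0,'.')
from h import *
from cell import sense,camera
print(sense())
for n in ["top","scene"]:
    c=camera(n); pickle.dump(c,open(n+'.pkl','wb')); cv2.imwrite(f'pics/{n}0.png',cv2.cvtColor(np.array(c["frame"]),cv2.COLOR_RGB2BGR))
    print({k:v for k,v in c.items() if k!="frame"})
E
```

```text
{'time': 0.0, 'qpos': array([-1.26122268,  0.41190433, -0.01273015,  1.59703496,  0.00561548,
        1.13430705, -0.08218535]), 'joint_vel': array([-0.00107815, -0.00050337, -0.00026856, -0.00104148,  0.00047918,
        0.00128223, -0.00019787]), 'tau': array([ 1.07914220e-03, -5.87955129e+01,  6.42711762e-01, -2.91075754e+01,
       -5.36088890e-02,  1.81969791e-02,  1.56735273e-04]), 'eef_pos': array([0.23038323, 0.58045682, 0.22980994]), 'ee_rot': array([-9.17620638e-05,  1.87734918e-01,  9.82219398e-01, -8.03738746e-04]), 'wrist_force': array([-0.20891915, -0.97436301,  0.2314187 ]), 'wrist_torque': array([-0.00878419,  0.04930075, -0.01851919]), 'finger_force': 0.0, 'opening': 0.9961855369953149}
{'fx': 474.6866574037523, 'fy': 474.6866574037523, 'cx': 322.2503966493784, 'cy': 202.3540790051762, 'k1': -0.02910965748282805, 'position': array([ 0.367692  , -0.00778648,  1.16989816]), 'rotation': array([ 0.05547414, -0.69991777,  0.71106164, -0.03780314])}
{'fx': 438.0315830285304, 'fy': 438.0315830285304, 'cx': 314.7823045567466, 'cy': 196.7627793081389, 'k1': -0.0037582790846841384, 'position': array([ 1.23921728, -0.35918799,  0.56976888]), 'rotation': array([-0.41826908,  0.74505016,  0.45031068, -0.2591747 ])}
```

```bash
sed -i 's/np.array(c\["rotation"\]).T/Rot(c["rotation"]).T/; 1a from scipy.spatial.transform import Rotation as R_\ndef Rot(q): return R_.from_quat(np.roll(q,-1)).as_matrix()' h.py
python3 - <<'E'
import sys; sys.path.insert(0,'.')
from h import *
for n in ["top","scene"]:
    c=pickle.load(open(n+'.pkl','rb')); print(n,Rot(c["rotation"]).round(2).tolist())
    print(plane(c,[[0,0],[639,0],[0,399],[639,399],[320,200]],0).round(3).tolist())
E
```

```text
top [[-0.01, -0.99, 0.13], [-1.0, 0.02, 0.02], [-0.03, -0.13, -0.99]]
[[1.099, 0.897, 0.0], [1.048, -0.824, 0.0], [0.053, 0.815, 0.0], [0.042, -0.721, 0.0], [0.529, 0.026, 0.0]]
scene [[0.46, 0.45, -0.76], [0.89, -0.24, 0.39], [-0.01, -0.86, -0.52]]
[[-4.776, -1.006, 0.0], [-1.366, 4.465, 0.0], [0.683, -0.588, 0.0], [1.108, 0.221, 0.0], [0.416, 0.076, -0.0]]
```

View pics/top0.png

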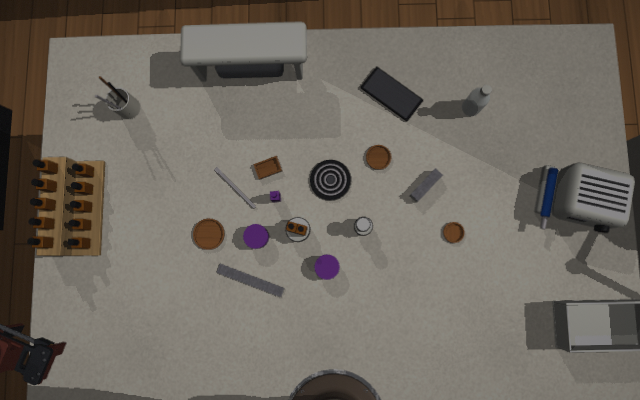

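View pics/scene0.png

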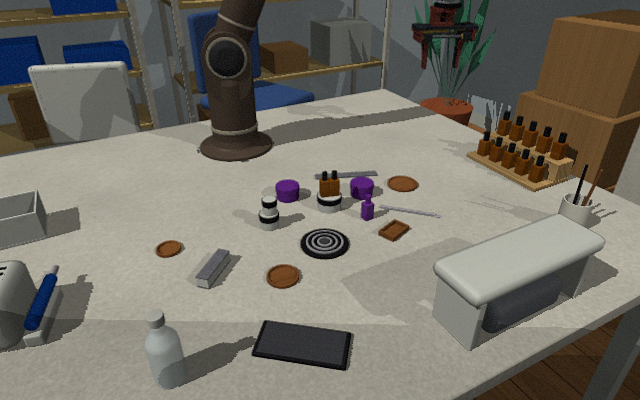

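```bash
python3 - <<'E'
import sys; sys.path.insert(0,'.')
from h import *
c=pickle.load(open('top.pkl','rb')); f=np.array(c["frame"]); hsv=cv2.cvtColor(f,cv2.COLOR_RGB2HSV)
m=cv2.inRange(hsv,(3,90,40),(22,255,255))
def rep(name,m,win,z,c=c):
    x0,y0,x1,y1=win; w=np.zeros_like(m); w[y0:y1,x0:x1]=m[y0:y1,x0:x1]
    k,_=cv2.findContours(w,cv2.RETR_EXTERNAL,cv2.CHAIN_APPROX_NONE)
    k=max(k,key=cv2.contourArea); P=plane(c,k[:,0,:],z)[:,:2]
    (a,b),r=cv2.minEnclosingCircle((P*1000).astype(np.float32)); e=cv2.fitEllipse((P*1000).astype(np.float32)); q=cv2.minAreaRect((P*1000).astype(np.float32))
    print(name,'circ',round(a,1),round(b,1),'d',round(2*r,1),'ell',np.round(e[0],1),np.round(e[1],1),'rect',np.round(q[0],1),np.round(q[1],1),round(q[2],1))
rep('hw',m,(185,210,232,258),.008); rep('hm',m,(360,140,396,175),.008); rep('hs',m,(438,217,470,248),.008); rep('tray',m,(248,150,286,184),.012)
w=cv2.inRange(hsv,(0,0,120),(180,60,255))
p=cv2.inRange(hsv,(125,90,30),(160,255,255))
rep('pj1',p,(240,220,272,254),.036);rep('pj2',p,(310,250,345,284),.036);rep('pb',p,(266,186,285,205),.062)
rep('bot',m,(284,216,313,244),.042)
cr=f[140:290,180:480]; cv2.imwrite('pics/crop1.png',cv2.cvtColor(cv2.resize(f[210:250,280:384],None,fx=7,fy=7,interpolation=cv2.INTER_CUBIC),cv2.COLOR_RGB2BGR))
s=pickle.load(open('scene.pkl','rb'))['frame']; cv2.imwrite('pics/crop2.png',cv2.cvtColor(cv2.resize(s[160:240,250:430],None,fx=4,fy=4,interpolation=cv2.INTER_CUBIC),cv2.COLOR_RGB2BGR))
E
```

```text
hw circ 449.9 302.8 d 77.5 ell [449.6 303.1] [73.8 76. ] rect [449.8 303.4] [75.3 71.6] 89.2
hm circ 634.7 -120.5 d 63.1 ell [ 634.9 -120.7] [60.2 60.7] rect [ 635.3 -120.6] [60.  58.7] 88.9
hs circ 444.0 -298.5 d 51.1 ell [ 443.8 -298.4] [48.8 49.1] rect [ 443.8 -297.7] [49.  48.8] 89.0
tray circ 612.9 156.4 d 71.1 ell [612.9 156.3] [44.7 72.3] rect [613.1 156.7] [41.3 61.6] 19.2
pj1 circ 440.0 180.9 d 60.7 ell [440.2 181.2] [56.  58.9] rect [440.  182.1] [58.4 57.3] 44.7
pj2 circ 365.1 11.8 d 58.1 ell [365.   11.8] [55.6 56.1] rect [365.2  11.6] [54.5 54.1] 89.2
pb circ 532.2 131.7 d 28.9 ell [533.  131.4] [22.6 25.4] rect [532.3 131.7] [23.9 21.4] 0.0
bot circ 459.0 82.1 d 50.0 ell [457.5  82.9] [23.  57.1] rect [457.4  83. ] [48.3 22.2] 73.8
```

View pics/crop1.png

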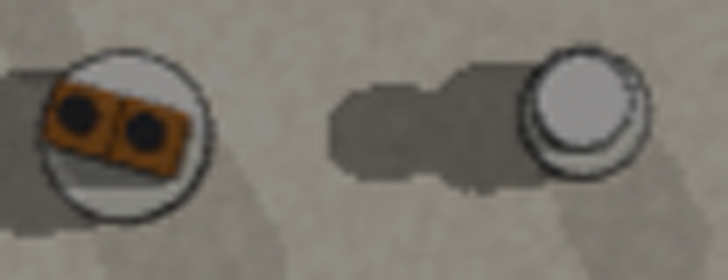

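View pics/crop2.png

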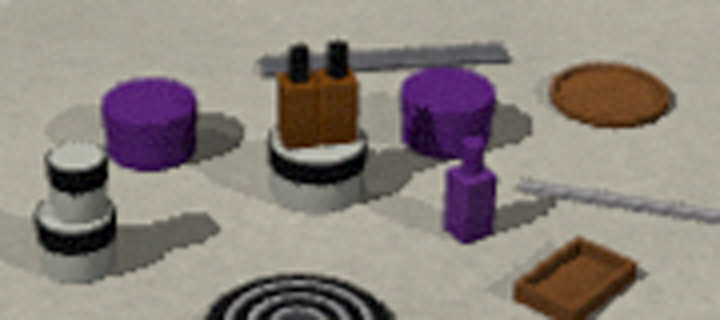

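```bash
cat >> h.py <<'E'
def rep(name,c,m,win,z):
    x0,y0,x1,y1=win; w=np.zeros_like(m); w[y0:y1,x0:x1]=m[y0:y1,x0:x1]
    k,_=cv2.findContours(w,cv2.RETR_EXTERNAL,cv2.CHAIN_APPROX_NONE)
    k=max(k,key=cv2.contourArea); P=(plane(c,k[:,0,:],z)[:,:2]*1000).astype(np.float32)
    e=cv2.minEnclosingCircle(P); q=cv2.minAreaRect(P)
    print(name,'circ',np.round(e[0],1),'d',round(2*e[1],1),'rect',np.round(q[0],1),np.round(q[1],1),round(q[2],1))
def go(x,y,z,yaw=None):
    """mm, deg (yaw of tool y axis, mod 180) -> tool-frame turn (deg) then shift (mm) after the turn"""
    from cell import sense
    s=sense(); R=Rot(s["ee_rot"]); p=s["eef_pos"]*1000
    cur=np.degrees(np.arctan2(R[1,1],R[0,1])); yaw=cur if yaw is None else yaw
    d=(yaw-cur+90)%180-90; y2=np.radians(cur+d)
    Y=np.array([np.cos(y2),np.sin(y2),0]); Z=np.array([0,0,-1.]); X=np.cross(Y,Z); T=np.stack([X,Y,Z],1)
    rv=R_.from_matrix(R.T@T).as_rotvec(degrees=True)
    print('t',round(s["time"],2),'tcp',p.round(1),'yaw',round(cur,1),'q7',round(s["qpos"][6],2),'turn deg',rv.round(2),'units',(rv/6).round(2),'shift mm',(T.T@(np.array([x,y,z])-p)).round(1),'units',(T.T@(np.array([x,y,z])-p)/60).round(2))
E
python3 - <<'E'
import sys; sys.path.insert(0,'.')
from h import *
c=pickle.load(open('top.pkl','rb')); s=pickle.load(open('scene.pkl','rb'))
hsv=cv2.cvtColor(c["frame"],cv2.COLOR_RGB2HSV); m=cv2.inRange(hsv,(3,90,40),(22,255,255))
rep('bot top',c,m,(284,216,313,244),.078)
k=lambda x,y:(280+x/7-.43,210+y/7-.43)
f=lambda c,p,z:(plane(c,[p],z)[0]*1000).round(1)
print('caps',f(c,k(78,115),.098),f(c,k(147,131),.098),'wide',f(c,k(126,136),.036),'small',f(c,k(583,100),.072),'med',f(c,k(585,113),.036))
k2=lambda x,y:(250+x/4-.4,160+y/4-.4)
# scene: cap tops, lid tops
print('scene caps',f(s,k2(298,47),.098),f(s,k2(337,44),.098),'small',f(s,k2(77,157),.072),'med',f(s,k2(76,217),.036),'pb',f(s,k2(474,141),.062))
shsv=cv2.cvtColor(s["frame"],cv2.COLOR_RGB2HSV); sm=cv2.inRange(shsv,(3,90,40),(22,255,255))
rep('s hw',s,sm,(383,172,422,196),.008);rep('s hm',s,sm,(260,258,305,292),.008);rep('s hs',s,sm,(150,235,188,260),.008);rep('s tray',s,sm,(372,215,416,245),.012)
go(457,84,150,74)
E
```

```text
bot top circ [456.1  79.2] d 48.4 rect [454.5  80.1] [46.8 21.4] 73.8
caps [457.4  90.4  98. ] [451.9  68.   98. ] wide [455.1  79.6  36. ] small [461.9 -74.6  72. ] med [460.5 -77.4  36. ]
scene caps [450.5  68.7  98. ] [458.   90.4  98. ] small [463.1 -75.6  72. ] med [466.4 -80.   36. ] pb [537.8 134.5  62. ]
s hw circ [455.8 297.7] d 86.5 rect [455.6 297.4] [75.2 80. ] 61.6
s hm circ [ 639.4 -123.3] d 68.9 rect [ 638.7 -124.7] [61.3 68.7] 64.5
s hs circ [ 448.6 -300.5] d 58.7 rect [ 448.6 -300.8] [48.7 58.2] 79.9
s tray circ [619.2 149.2] d 84.4 rect [620.  149.6] [47.1 73.8] 20.4
t 0.1 tcp [230.4 580.5 229.9] yaw 68.4 q7 -0.08 turn deg [-0.08  0.   -5.64] units [-0.01  0.   -0.94] shift mm [-354.7 -414.8   79.9] units [-5.91 -6.91  1.33]
```

Request:
move_arm(commands=[{"turn": [-0.01,0,-0.94],"travel": [0,0,0],"fingers": 0.8},{"turn": [0,0,0],"travel": [-0.42,-0.49,0.09],"fingers": 0.8},{"turn": [0,0,0],"travel": [-0.42,-0.49,0.09],"fingers": 0.8},{"turn": [0,0,0],"travel": [-0.42,-0.49,0.09],"fingers": 0.8},{"turn": [0,0,0],"travel": [-0.42,-0.49,0.09],"fingers": 0.8},{"turn": [0,0,0],"travel": [-0.42,-0.49,0.09],"fingers": 0.8},{"turn": [0,0,0],"travel": [-0.42,-0.49,0.09],"fingers": 0.8},{"turn": [0,0,0],"travel": [-0.42,-0.49,0.09],"fingers": 0.8},{"turn": [0,0,0],"travel": [-0.42,-0.49,0.09],"fingers": 0.8},{"turn": [0,0,0],"travel": [-0.42,-0.49,0.09],"fingers": 0.8},{"turn": [0,0,0],"travel": [-0.42,-0.49,0.09],"fingers": 0.8},{"turn": [0,0,0],"travel": [-0.42,-0.49,0.09],"fingers": 0.8},{"turn": [0,0,0],"travel": [-0.42,-0.49,0.09],"fingers": 0.8},{"turn": [0,0,0],"travel": [-0.42,-0.49,0.09],"fingers": 0.8},{"turn": [0,0,0],"travel": [-0.42,-0.49,0.09],"fingers": 0.8},{"turn": [0,0,0],"travel": [0,0,0],"fingers": 0.8},{"turn": [0,0,0],"travel": [0,0,0],"fingers": 0.8}])

```text
time: 2.22
eef_pos: [0.4558, 0.0886, 0.1545]
ee_rot: [-0.0, 0.139, 0.99, 0.001]
wrist_force: [-0.2, 1.1, -0.1]
opening: 0.8
finger_force: 0.0
```

```bash
python3 - <<'E'
import sys; sys.path.insert(0,'.')
from h import *
from cell import camera
go(454.6,79.6,150,74.2)
c=camera("wrist"); pickle.dump(c,open('w.pkl','wb')); cv2.imwrite('pics/w1.png',cv2.cvtColor(c["frame"],cv2.COLOR_RGB2BGR))
hsv=cv2.cvtColor(c["frame"],cv2.COLOR_RGB2HSV); m=cv2.inRange(hsv,(3,90,40),(22,255,255)); print(c["position"].round(3),m.sum()/255)
E
```

```text
t 2.23 tcp [455.8  88.6 154.5] yaw 74.0 q7 1.07 turn deg [ 0.06 -0.04 -0.21] units [ 0.01 -0.01 -0.03] shift mm [-1.3 -9.   4.5] units [-0.02 -0.15  0.07]
[0.387 0.109 0.309] 12940.0
```

View pics/w1.png

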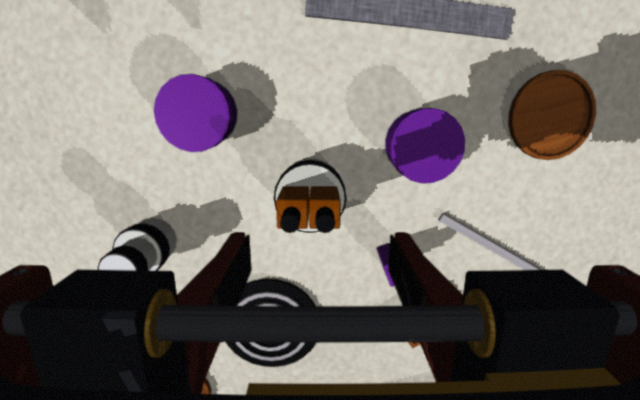

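```bash
python3 - <<'E'
import sys; sys.path.insert(0,'.')
from h import *
c=pickle.load(open('w.pkl','rb'))
P=plane(c,[[290.5,213],[324.5,213]],.098); print((P*1000).round(1),(P.mean(0)*1000).round(1)) # cap top centres approx
hsv=cv2.cvtColor(c["frame"],cv2.COLOR_RGB2HSV); m=cv2.inRange(hsv,(3,90,40),(22,255,255))
ys,xs=np.nonzero(m[180:240,265:350]); print(xs.min()+265,xs.max()+265,ys.min()+180,ys.max()+180)
w=cv2.inRange(hsv,(0,0,150),(180,50,255))
rep('hw',c,m,(500,60,605,165),.008)
for z in (.036,.078): print((plane(c,[[277,229],[341,229]],z)*1000).round(1))
k=cv2.inRange(hsv,(0,0,0),(180,255,45)); n,l,st,ce=cv2.connectedComponentsWithStats(k[200:240,270:350]); print(st,ce+[270,200])
E
```

```text
[[445.7  73.6  98. ]
 [451.7  94.5  98. ]] [448.7  84.   98. ]
275 340 187 228
hw circ [448.9 303.9] d 78.7 rect [449.3 304.5] [76.4 76.7] 82.5
[[473.4  48.1  36. ]
 [488.1  99.5  36. ]]
[[460.   57.6  78. ]
 [472.5 101.   78. ]]
[[   0    0   80   40 2435]
 [  37    0    2    1    2]
 [  75    0    1    2    2]
 [  74    5    1    3    3]
 [  11    7   19   25  379]
 [  46    7   19   25  379]] [[310.08295688 219.67597536]
 [307.5        200.        ]
 [345.         200.5       ]
 [344.         206.        ]
 [290.2348285  219.02638522]
 [324.56992084 219.1530343 ]]
```

```bash
python3 - <<'E'
import sys; sys.path.insert(0,'.')
from h import *
c=pickle.load(open('w.pkl','rb'))
P=plane(c,[[290.2,222],[324.6,222]],.098); print((P*1000).round(1),(P.mean(0)*1000).round(1))
P=plane(c,[[277,228.5],[340.5,228.5]],.078); print((P*1000).round(1),(P.mean(0)*1000).round(1)) #body top far edge
go(454.6,79.6,150,74.2)
E
```

```text
[[451.5  71.7  98. ]
 [457.6  92.9  98. ]] [454.5  82.3  98. ]
[[459.7  57.7  78. ]
 [472.  100.8  78. ]] [465.9  79.2  78. ]
t 2.27 tcp [455.8  89.  154.6] yaw 74.1 q7 1.07 turn deg [ 0.07 -0.03 -0.14] units [ 0.01 -0.   -0.02] shift mm [-1.4 -9.4  4.6] units [-0.02 -0.16  0.08]
```

Request:
move_arm(commands=[{"turn": [0,0,0],"travel": [-0.02,-0.14,0],"fingers": 0.8},{"turn": [0,0,0],"travel": [0,0,0],"fingers": 0.8},{"turn": [0,0,0],"travel": [0,0,0.28],"fingers": 0.8},{"turn": [0,0,0],"travel": [0,0,0.28],"fingers": 0.8},{"turn": [0,0,0],"travel": [0,0,0.28],"fingers": 0.8},{"turn": [0,0,0],"travel": [0,0,0.28],"fingers": 0.8},{"turn": [0,0,0],"travel": [0,0,0.28],"fingers": 0.8},{"turn": [0,0,0],"travel": [0,0,0.22],"fingers": 0.8},{"turn": [0,0,0],"travel": [0,0,0],"fingers": 0.8},{"turn": [0,0,0],"travel": [0,0,0],"fingers": 0.8},{"turn": [0,0,0],"travel": [0,0,0],"fingers": 0.8}])

```text
time: 3.65
eef_pos: [0.4555, 0.0799, 0.058]
ee_rot: [0.001, 0.139, 0.99, 0.001]
wrist_force: [-0.7, 0.6, -0.4]
opening: 0.8
finger_force: 0.0
```

Request:
move_arm(commands=[{"turn": [0,0,0],"travel": [0,0.01,0.02],"fingers": 0.65},{"turn": [0,0,0],"travel": [0,0,0],"fingers": 0.58},{"turn": [0,0,0],"travel": [0,0,0],"fingers": 0.54},{"turn": [0,0,0],"travel": [0,0,0],"fingers": 0.5},{"turn": [0,0,0],"travel": [0,0,0],"fingers": 0.46},{"turn": [0,0,0],"travel": [0,0,0],"fingers": 0.4},{"turn": [0,0,0],"travel": [0,0,0],"fingers": 0.4},{"turn": [0,0,0],"travel": [0,0,0],"fingers": 0.4},{"turn": [0,0,0],"travel": [0,0,0],"fingers": 0.4}], force=25)

```text
time: 4.78
eef_pos: [0.4553, 0.0803, 0.0562]
ee_rot: [0.0, 0.139, 0.99, 0.001]
wrist_force: [0.2, -0.1, 0.9]
opening: 0.498
finger_force: 25.0
```

```bash
python3 - <<'E'
import sys; sys.path.insert(0,'.')
from h import *
from cell import camera
go(613,156.5,130,109.2)
c=camera("scene"); cv2.imwrite('pics/s2.png',cv2.cvtColor(cv2.resize(c["frame"][130:250,250:450],None,fx=4,fy=4),cv2.COLOR_RGB2BGR))
E
```

```text
t 4.78 tcp [455.3  80.3  56.2] yaw 74.0 q7 1.15 turn deg [ 6.00e-02  2.00e-02 -3.52e+01] units [ 0.01  0.   -5.87] shift mm [-174.    20.   -73.8] units [-2.9   0.33 -1.23]
```

View pics/s2.png

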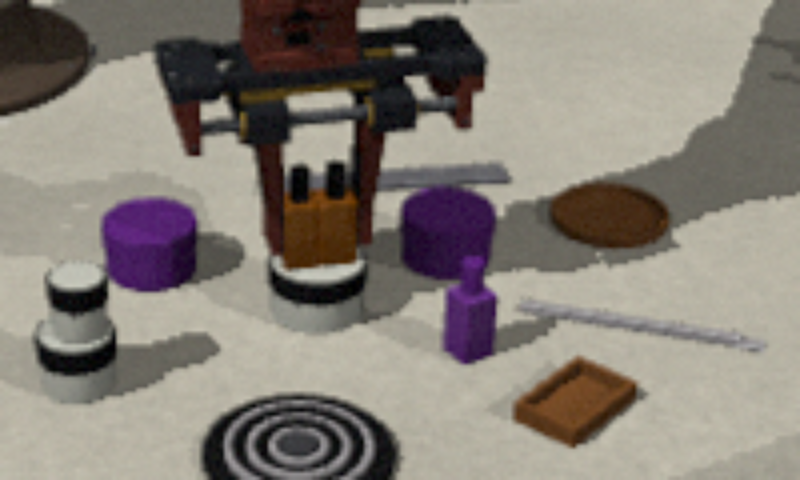

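Request:
move_arm(commands=[{"turn": [0,0,0],"travel": [0,0,-0.1],"fingers": 0.4},{"turn": [0,0,0],"travel": [0,0,-0.2],"fingers": 0.4},{"turn": [0,0,0],"travel": [0,0,-0.3],"fingers": 0.4},{"turn": [0,0,0],"travel": [0,0,-0.3],"fingers": 0.4},{"turn": [0,0,-0.3],"travel": [0,0,-0.25],"fingers": 0.4},{"turn": [0,0,-0.5],"travel": [0,0,-0.1],"fingers": 0.4},{"turn": [0,0,-0.6],"travel": [0,0,0],"fingers": 0.4},{"turn": [0,0,-0.6],"travel": [0,0,0],"fingers": 0.4},{"turn": [0,0,-0.6],"travel": [0,0,0],"fingers": 0.4},{"turn": [0,0,-0.6],"travel": [0,0,0],"fingers": 0.4},{"turn": [0,0,-0.6],"travel": [0,0,0],"fingers": 0.4},{"turn": [0,0,-0.6],"travel": [0,0,0],"fingers": 0.4},{"turn": [0,0,-0.6],"travel": [0,0,0],"fingers": 0.4},{"turn": [0,0,-0.5],"travel": [0,0,0],"fingers": 0.4},{"turn": [0,0,-0.37],"travel": [0,0,0],"fingers": 0.4}])

```text
time: 6.7
eef_pos: [0.4553, 0.0802, 0.1317]
ee_rot: [0.0, -0.168, 0.986, 0.0]
wrist_force: [-0.2, -0.1, -1.0]
opening: 0.498
finger_force: 25.0
```

Request:
move_arm(commands=[{"turn": [0,0,0],"travel": [-0.15,0.02,0],"fingers": 0.4},{"turn": [0,0,0],"travel": [-0.25,0.03,0],"fingers": 0.4},{"turn": [0,0,0],"travel": [-0.3,0.03,0],"fingers": 0.4},{"turn": [0,0,0],"travel": [-0.3,0.03,0],"fingers": 0.4},{"turn": [0,0,0],"travel": [-0.3,0.03,0],"fingers": 0.4},{"turn": [0,0,0],"travel": [-0.3,0.03,0],"fingers": 0.4},{"turn": [0,0,0],"travel": [-0.3,0.03,0],"fingers": 0.4},{"turn": [0,0,0],"travel": [-0.3,0.03,0],"fingers": 0.4},{"turn": [0,0,0],"travel": [-0.3,0.03,0],"fingers": 0.4},{"turn": [0,0,0],"travel": [-0.25,0.03,0],"fingers": 0.4},{"turn": [0,0,0],"travel": [-0.15,0.03,0],"fingers": 0.4},{"turn": [0,0,0],"travel": [0,0,0],"fingers": 0.4},{"turn": [0,0,0],"travel": [0,0,0],"fingers": 0.4},{"turn": [0,0,0],"travel": [0,0,0],"fingers": 0.4}])

```text
time: 8.45
eef_pos: [0.6129, 0.1554, 0.1315]
ee_rot: [0.0, -0.167, 0.986, 0.0]
wrist_force: [0.1, -0.1, -0.3]
opening: 0.498
finger_force: 25.0
```

```bash
python3 - <<'E'
import sys; sys.path.insert(0,'.')
from h import *
from cell import camera,sense
go(613,156.5,24,109.2); print(sense()['opening'])
c=camera("wrist"); pickle.dump(c,open('w.pkl','wb')); cv2.imwrite('pics/w3.png',cv2.cvtColor(c["frame"],cv2.COLOR_RGB2BGR))
E
```

```text
t 8.45 tcp [612.9 155.4 131.5] yaw 109.2 q7 1.64 turn deg [ 0.05  0.03 -0.  ] units [ 0.01  0.01 -0.  ] shift mm [ -0.4   1.  107.5] units [-0.01  0.02  1.79]
0.497815469969602
```

View pics/w3.png

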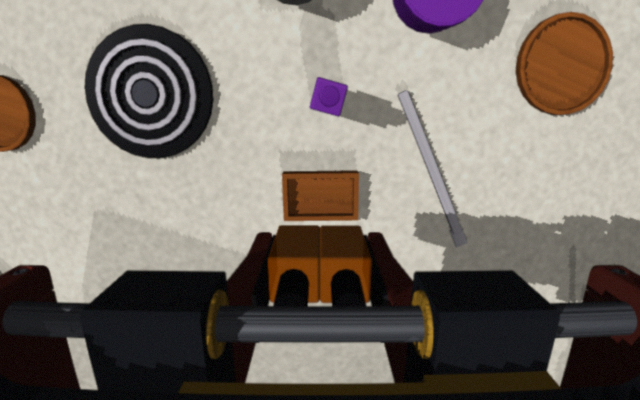

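```bash
python3 - <<'E'
import sys; sys.path.insert(0,'.')
from h import *
c=pickle.load(open('w.pkl','rb'))
hsv=cv2.cvtColor(c["frame"],cv2.COLOR_RGB2HSV); m=cv2.inRange(hsv,(3,90,40),(22,255,255))
rep('tray',c,m,(275,160,370,222),.012); rep('hw',c,m,(510,5,620,120),.008)
E
```

```text
tray circ [613.6 157.6] d 72.3 rect [612.9 157.4] [41.5 62. ] 19.9
hw circ [450.6 303.2] d 80.6 rect [450.3 303.2] [76.5 80.3] 20.5
```

Request:
move_arm(commands=[{"turn": [0,0,-0.05],"travel": [0,0.03,0.1],"fingers": 0.4},{"turn": [0,0,0],"travel": [0,0,0.2],"fingers": 0.4},{"turn": [0,0,0],"travel": [0,0,0.25],"fingers": 0.4},{"turn": [0,0,0],"travel": [0,0,0.25],"fingers": 0.4},{"turn": [0,0,0],"travel": [0,0,0.25],"fingers": 0.4},{"turn": [0,0,0],"travel": [0,0,0.2],"fingers": 0.4},{"turn": [0,0,0],"travel": [0,0,0.15],"fingers": 0.4},{"turn": [0,0,0],"travel": [0,0,0.1],"fingers": 0.4},{"turn": [0,0,0],"travel": [0,0,0.1],"fingers": 0.4},{"turn": [0,0,0],"travel": [0,0,0.05],"fingers": 0.4},{"turn": [0,0,0],"travel": [0,0,0.05],"fingers": 0.4},{"turn": [0,0,0],"travel": [0,0,0.05],"fingers": 0.4},{"turn": [0,0,0],"travel": [0,0,0],"fingers": 0.4},{"turn": [0,0,0],"travel": [0,0,0],"fingers": 0.4},{"turn": [0,0,0],"travel": [0,0,0],"fingers": 0.4}])

```text
time: 10.38
eef_pos: [0.6128, 0.1575, 0.0265]
ee_rot: [0.0, -0.169, 0.986, 0.0]
wrist_force: [0.2, -0.1, -1.8]
opening: 0.5
finger_force: 25.0
```

Request:
move_arm(commands=[{"turn": [0,0,0],"travel": [0,0,0.02],"fingers": 0.4},{"turn": [0,0,0],"travel": [0,0,0.015],"fingers": 0.4},{"turn": [0,0,0],"travel": [0,0,0],"fingers": 0.4},{"turn": [0,0,0],"travel": [0,0,0],"fingers": 0.4}])

```text
time: 10.88
eef_pos: [0.6127, 0.1575, 0.0243]
ee_rot: [0.0, -0.169, 0.986, 0.0]
wrist_force: [-0.2, 0.0, 1.6]
opening: 0.494
finger_force: 25.0
```

Request:
move_arm(commands=[{"turn": [0,0,0],"travel": [0,0,0.005],"fingers": 0.4},{"turn": [0,0,0],"travel": [0,0,0],"fingers": 0.52},{"turn": [0,0,0],"travel": [0,0,0],"fingers": 0.55},{"turn": [0,0,0],"travel": [0,0,0],"fingers": 0.6},{"turn": [0,0,0],"travel": [0,0,0],"fingers": 0.66},{"turn": [0,0,0],"travel": [0,0,0],"fingers": 0.7},{"turn": [0,0,0],"travel": [0,0,0],"fingers": 0.7},{"turn": [0,0,0],"travel": [0,0,-0.15],"fingers": 0.7},{"turn": [0,0,0],"travel": [0,0,-0.3],"fingers": 0.7},{"turn": [0,0,0],"travel": [0,0,-0.4],"fingers": 0.7},{"turn": [0,0,0],"travel": [0,0,-0.5],"fingers": 0.7},{"turn": [0,0,0],"travel": [0,0,-0.5],"fingers": 0.7},{"turn": [0,0,0],"travel": [0,0,-0.2],"fingers": 0.7},{"turn": [0,0,0],"travel": [0,0,0],"fingers": 0.7}])

```text
time: 12.62
eef_pos: [0.6131, 0.1575, 0.1481]
ee_rot: [0.001, -0.169, 0.986, 0.001]
wrist_force: [-0.1, 0.9, 0.1]
opening: 0.703
finger_force: 0.0
```

```bash
python3 - <<'E'
import sys; sys.path.insert(0,'.')
from h import *
from cell import camera,sense
go(462,-75.5,150,90)
c=camera("scene"); cv2.imwrite('pics/s4.png',cv2.cvtColor(cv2.resize(c["frame"][130:260,230:450],None,fx=3.5,fy=3.5),cv2.COLOR_RGB2BGR))
E
```

```text
t 12.62 tcp [613.1 157.5 148.1] yaw 109.5 q7 1.64 turn deg [ 0.08  0.15 19.52] units [0.01 0.02 3.25] shift mm [ 151.1 -233.    -1.9] units [ 2.52 -3.88 -0.03]
```

View pics/s4.png

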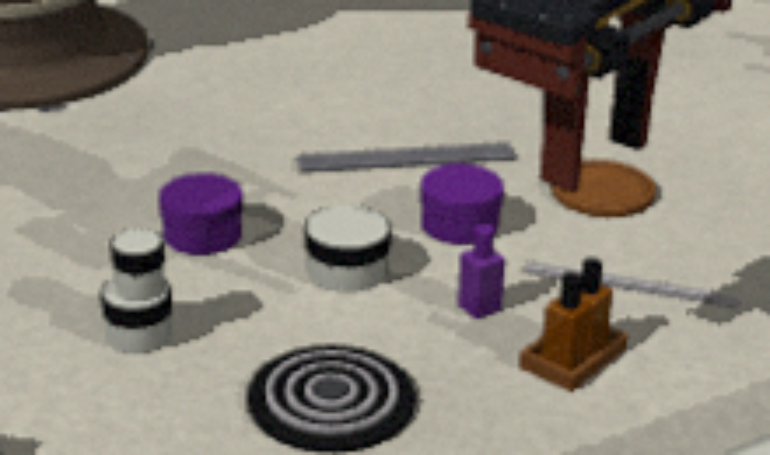

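```bash
python3 - <<'E'
import sys; sys.path.insert(0,'.')
from h import *
go(455,80,120,60)
E
```

```text
t 12.68 tcp [612.5 157.3 146.9] yaw 109.5 q7 1.64 turn deg [7.000e-02 2.000e-02 4.952e+01] units [0.01 0.   8.25] shift mm [  97.7 -145.7   26.9] units [ 1.63 -2.43  0.45]
```

Request:
move_arm(commands=[{"turn": [0,0,0.75],"travel": [0,0,0],"fingers": 0.86},{"turn": [0,0,0.75],"travel": [0,0,0],"fingers": 0.86},{"turn": [0,0,0.75],"travel": [0,0,0],"fingers": 0.86},{"turn": [0,0,0.75],"travel": [0,0,0],"fingers": 0.86},{"turn": [0,0,0.75],"travel": [0,0,0],"fingers": 0.86},{"turn": [0,0,0.75],"travel": [0,0,0],"fingers": 0.86},{"turn": [0,0,0.75],"travel": [0,0,0],"fingers": 0.86},{"turn": [0,0,0.75],"travel": [0,0,0],"fingers": 0.86},{"turn": [0,0,0.75],"travel": [0,0,0],"fingers": 0.86},{"turn": [0,0,0.75],"travel": [0,0,0],"fingers": 0.86},{"turn": [0,0,0.75],"travel": [0,0,0],"fingers": 0.86},{"turn": [0,0,0],"travel": [0,0,0],"fingers": 0.86}])

```text
time: 14.18
eef_pos: [0.6118, 0.1572, 0.1455]
ee_rot: [-0.001, 0.258, 0.966, -0.0]
wrist_force: [0.6, 0.5, -0.1]
opening: 0.859
finger_force: 0.0
```

Request:
move_arm(commands=[{"turn": [0,0,0],"travel": [0.2,-0.3,0],"fingers": 0.86},{"turn": [0,0,0],"travel": [0.2,-0.3,0],"fingers": 0.86},{"turn": [0,0,0],"travel": [0.2,-0.3,0],"fingers": 0.86},{"turn": [0,0,0],"travel": [0.2,-0.3,0.05],"fingers": 0.86},{"turn": [0,0,0],"travel": [0.2,-0.3,0.1],"fingers": 0.86},{"turn": [0,0,0],"travel": [0.2,-0.3,0.1],"fingers": 0.86},{"turn": [0,0,0],"travel": [0.2,-0.3,0.1],"fingers": 0.86},{"turn": [0,0,0],"travel": [0.2,-0.3,0.1],"fingers": 0.86},{"turn": [0,0,0],"travel": [0,0,0],"fingers": 0.86},{"turn": [0,0,0],"travel": [0,0,0],"fingers": 0.86}])

```text
time: 15.42
eef_pos: [0.4584, 0.0811, 0.12]
ee_rot: [0.0, 0.258, 0.966, 0.001]
wrist_force: [-0.3, -0.7, -0.3]
opening: 0.865
finger_force: 0.0
```

```bash
python3 - <<'E'
import sys; sys.path.insert(0,'.')
from h import *
from cell import camera,sense
go(455,80,18,60)
c=camera("wrist"); pickle.dump(c,open('w.pkl','wb')); cv2.imwrite('pics/w5.png',cv2.cvtColor(c["frame"],cv2.COLOR_RGB2BGR))
E
```

```text
t 15.43 tcp [458.4  81.1 120. ] yaw 60.1 q7 0.91 turn deg [0.09 0.03 0.07] units [0.02 0.   0.01] shift mm [  2.4  -2.6 102. ] units [ 0.04 -0.04  1.7 ]
```

View pics/w5.png

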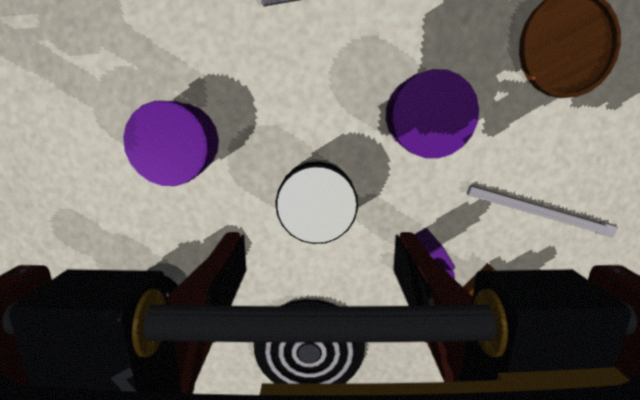

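```bash
python3 - <<'E'
import sys; sys.path.insert(0,'.')
from h import *
c=pickle.load(open('w.pkl','rb'))
hsv=cv2.cvtColor(c["frame"],cv2.COLOR_RGB2HSV); m=cv2.inRange(hsv,(0,0,185),(180,60,255))
rep('wide',c,m,(270,150,365,250),.036)
E
```

```text
wide circ [455.6  81.5] d 54.8 rect [455.6  81.6] [54.3 54.2] 87.1
```

Request:
move_arm(commands=[{"turn": [0,0,0],"travel": [0.04,-0.03,0],"fingers": 0.86},{"turn": [0,0,0],"travel": [0,0,0.2],"fingers": 0.86},{"turn": [0,0,0],"travel": [0,0,0.3],"fingers": 0.86},{"turn": [0,0,0],"travel": [0,0,0.3],"fingers": 0.86},{"turn": [0,0,0],"travel": [0,0,0.3],"fingers": 0.86},{"turn": [0,0,0],"travel": [0,0,0.3],"fingers": 0.86},{"turn": [0,0,0],"travel": [0,0,0.2],"fingers": 0.86},{"turn": [0,0,0],"travel": [0,0,0.1],"fingers": 0.86},{"turn": [0,0,0],"travel": [0,0,0],"fingers": 0.86},{"turn": [0,0,0],"travel": [0,0,0],"fingers": 0.8},{"turn": [0,0,0],"travel": [0,0,0],"fingers": 0.74},{"turn": [0,0,0],"travel": [0,0,0],"fingers": 0.7},{"turn": [0,0,0],"travel": [0,0,0],"fingers": 0.66},{"turn": [0,0,0],"travel": [0,0,0],"fingers": 0.6},{"turn": [0,0,0],"travel": [0,0,0],"fingers": 0.6},{"turn": [0,0,0],"travel": [0,0,0],"fingers": 0.6}], force=20)

```text
time: 17.48
eef_pos: [0.4548, 0.0805, 0.0181]
ee_rot: [0.0, 0.259, 0.966, 0.001]
wrist_force: [-0.3, -0.2, 5.8]
opening: 0.676
finger_force: 20.0
```

```bash
python3 - <<'E'
import sys; sys.path.insert(0,'.')
from h import *
go(450,303.4,80,60)
E
```

```text
t 17.48 tcp [454.8  80.5  18.1] yaw 60.0 q7 1.01 turn deg [ 0.08 -0.    0.01] units [ 0.01 -0.    0.  ] shift mm [115.6 190.7 -61.9] units [ 1.93  3.18 -1.03]
```

Request:
move_arm(commands=[{"turn": [0,0,0],"travel": [0,0,-0.1],"fingers": 0.6},{"turn": [0,0,0],"travel": [0,0,-0.2],"fingers": 0.6},{"turn": [0,0,0],"travel": [0,0,-0.3],"fingers": 0.6},{"turn": [0,0,0],"travel": [0,0,-0.3],"fingers": 0.6},{"turn": [0,0,0],"travel": [0,0,-0.15],"fingers": 0.6},{"turn": [0,0,0],"travel": [0.08,0.13,0],"fingers": 0.6},{"turn": [0,0,0],"travel": [0.13,0.22,0],"fingers": 0.6},{"turn": [0,0,0],"travel": [0.18,0.3,0],"fingers": 0.6},{"turn": [0,0,0],"travel": [0.18,0.3,0],"fingers": 0.6},{"turn": [0,0,0],"travel": [0.18,0.3,0],"fingers": 0.6},{"turn": [0,0,0],"travel": [0.18,0.3,0],"fingers": 0.6},{"turn": [0,0,0],"travel": [0.18,0.3,0],"fingers": 0.6},{"turn": [0,0,0],"travel": [0.18,0.3,0],"fingers": 0.6},{"turn": [0,0,0],"travel": [0.18,0.3,0],"fingers": 0.6},{"turn": [0,0,0],"travel": [0.18,0.3,0],"fingers": 0.6},{"turn": [0,0,0],"travel": [0.15,0.25,0],"fingers": 0.6},{"turn": [0,0,0],"travel": [0.1,0.18,0],"fingers": 0.6},{"turn": [0,0,0],"travel": [0,0,0],"fingers": 0.6},{"turn": [0,0,0],"travel": [0,0,0],"fingers": 0.6}])

```text
time: 19.85
eef_pos: [0.4513, 0.3017, 0.081]
ee_rot: [0.0, 0.259, 0.966, 0.0]
wrist_force: [0.2, 0.8, -0.5]
opening: 0.679
finger_force: 20.0
```

```bash
python3 - <<'E'
import sys; sys.path.insert(0,'.')
from h import *
go(450,303.4,22,60)
E
```

```text
t 19.85 tcp [451.3 301.7  81. ] yaw 60.0 q7 0.54 turn deg [ 0.03  0.   -0.03] units [ 0.    0.   -0.01] shift mm [ 1.9  0.8 59. ] units [0.03 0.01 0.98]
```

Request:
move_arm(commands=[{"turn": [0,0,0],"travel": [0.03,0.01,0.1],"fingers": 0.6},{"turn": [0,0,0],"travel": [0,0,0.2],"fingers": 0.6},{"turn": [0,0,0],"travel": [0,0,0.2],"fingers": 0.6},{"turn": [0,0,0],"travel": [0,0,0.15],"fingers": 0.6},{"turn": [0,0,0],"travel": [0,0,0.1],"fingers": 0.6},{"turn": [0,0,0],"travel": [0,0,0.1],"fingers": 0.6},{"turn": [0,0,0],"travel": [0,0,0.07],"fingers": 0.6},{"turn": [0,0,0],"travel": [0,0,0.04],"fingers": 0.6},{"turn": [0,0,0],"travel": [0,0,0.02],"fingers": 0.6},{"turn": [0,0,0],"travel": [0,0,0],"fingers": 0.6},{"turn": [0,0,0],"travel": [0,0,0],"fingers": 0.6}])

```text
time: 21.22
eef_pos: [0.45, 0.3041, 0.0224]
ee_rot: [0.0, 0.259, 0.966, 0.001]
wrist_force: [0.1, -0.5, -0.6]
opening: 0.677
finger_force: 20.0
```

Request:
move_arm(commands=[{"turn": [0,0,0],"travel": [0,0,0.015],"fingers": 0.6},{"turn": [0,0,0],"travel": [0,0,0.01],"fingers": 0.6},{"turn": [0,0,0],"travel": [0,0,0],"fingers": 0.6},{"turn": [0,0,0],"travel": [0,0,0],"fingers": 0.6}])

```text
time: 21.72
eef_pos: [0.45, 0.3041, 0.0211]
ee_rot: [0.0, 0.259, 0.966, 0.001]
wrist_force: [-1.7, -0.9, 5.4]
opening: 0.683
finger_force: 20.0
```

Request:
move_arm(commands=[{"turn": [0,0,0],"travel": [0,0,0],"fingers": 0.7},{"turn": [0,0,0],"travel": [0,0,0],"fingers": 0.73},{"turn": [0,0,0],"travel": [0,0,0],"fingers": 0.78},{"turn": [0,0,0],"travel": [0,0,0],"fingers": 0.84},{"turn": [0,0,0],"travel": [0,0,0],"fingers": 0.84},{"turn": [0,0,0],"travel": [0,0,-0.15],"fingers": 0.84},{"turn": [0,0,0],"travel": [0,0,-0.3],"fingers": 0.84},{"turn": [0,0,0],"travel": [0,0,-0.5],"fingers": 0.84},{"turn": [0,0,0],"travel": [0,0,-0.6],"fingers": 0.8},{"turn": [0,0,0],"travel": [0,0,-0.4],"fingers": 0.75},{"turn": [0,0,0],"travel": [0,0,-0.2],"fingers": 0.7},{"turn": [0,0,0],"travel": [0,0,0],"fingers": 0.7}])

```text
time: 23.22
eef_pos: [0.4502, 0.3042, 0.1508]
ee_rot: [0.0, 0.259, 0.966, 0.001]
wrist_force: [0.2, -0.9, -0.5]
opening: 0.701
finger_force: 0.0
```

```bash
python3 - <<'E'
import sys; sys.path.insert(0,'.')
from h import *
from cell import camera
go(462.3,-75,150,60)
c=camera("wrist"); 
hsv=cv2.cvtColor(c["frame"],cv2.COLOR_RGB2HSV); m=cv2.inRange(hsv,(0,0,170),(180,60,255))
b=cv2.inRange(hsv,(3,90,40),(22,255,255))
rep('wide',c,m,(250,130,380,260),.039); rep('hw',c,b,(230,110,400,270),.008)
E
```

```text
t 23.23 tcp [450.2 304.2 150.8] yaw 60.0 q7 0.5 turn deg [0.17 0.01 0.02] units [0.03 0.   0.  ] shift mm [-200.1 -322.3    0.8] units [-3.33 -5.37  0.01]
wide circ [468.1 292.9] d 120.3 rect [467.9 292.5] [104.6  61.9] 60.0
hw circ [449.3 305.1] d 77.3 rect [442.1 308.2] [76.7 61.3] 65.3
```

Request:
move_arm(commands=[{"turn": [0.03,0,0],"travel": [-0.2,-0.3,0],"fingers": 0.7},{"turn": [0,0,0],"travel": [-0.3,-0.48,0],"fingers": 0.7},{"turn": [0,0,0],"travel": [-0.3,-0.48,0],"fingers": 0.7},{"turn": [0,0,0],"travel": [-0.3,-0.48,0],"fingers": 0.7},{"turn": [0,0,0],"travel": [-0.3,-0.48,0],"fingers": 0.7},{"turn": [0,0,0],"travel": [-0.3,-0.48,0],"fingers": 0.7},{"turn": [0,0,0],"travel": [-0.3,-0.48,0],"fingers": 0.7},{"turn": [0,0,0],"travel": [-0.3,-0.48,0],"fingers": 0.7},{"turn": [0,0,0],"travel": [-0.3,-0.48,0],"fingers": 0.7},{"turn": [0,0,0],"travel": [-0.3,-0.48,0],"fingers": 0.7},{"turn": [0,0,0],"travel": [-0.3,-0.48,0],"fingers": 0.7},{"turn": [0,0,0],"travel": [-0.13,-0.27,0],"fingers": 0.7},{"turn": [0,0,0],"travel": [0,0,0],"fingers": 0.7},{"turn": [0,0,0],"travel": [0,0,0],"fingers": 0.7}])

```text
time: 25.02
eef_pos: [0.4613, -0.0748, 0.1498]
ee_rot: [-0.001, 0.259, 0.966, -0.001]
wrist_force: [-1.0, -0.4, 0.0]
opening: 0.697
finger_force: 0.0
```

```bash
python3 - <<'E'
import sys; sys.path.insert(0,'.')
from h import *
from cell import camera
go(462.3,-75,54,60)
c=camera("wrist"); pickle.dump(c,open('w.pkl','wb')); cv2.imwrite('pics/w6.png',cv2.cvtColor(c["frame"],cv2.COLOR_RGB2BGR))
t=camera("top"); pickle.dump(t,open('top2.pkl','wb'))
E
```

```text
t 25.02 tcp [461.3 -74.8 149.8] yaw 60.0 q7 1.27 turn deg [-0.14 -0.07  0.01] units [-0.02 -0.01  0.  ] shift mm [-1.   0.3 95.8] units [-0.02  0.01  1.6 ]
```

View pics/w6.png

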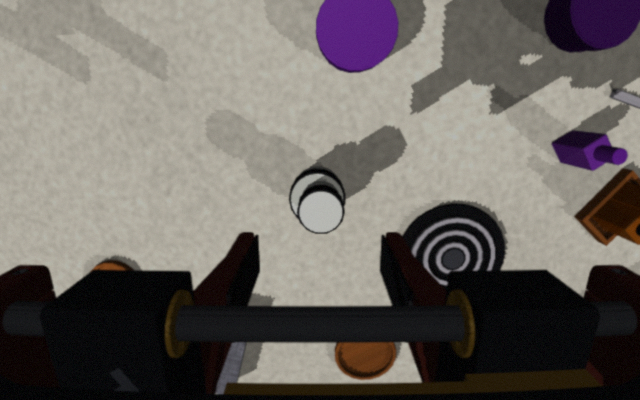

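```bash
python3 - <<'E'
import sys; sys.path.insert(0,'.')
from h import *
c=pickle.load(open('w.pkl','rb'))
print((plane(c,[[321,210],[298.5,210],[343.5,210]],.072)*1000).round(1).tolist(),(plane(c,[[317,196],[289.5,196],[344.5,196]],.036)*1000).round(1).tolist())
E
```

```text
[[461.1, -72.3, 72.0], [453.3, -85.9, 72.0], [469.0, -58.6, 72.0]] [[459.0, -74.6, 36.0], [448.0, -93.7, 36.0], [469.9, -55.6, 36.0]]
```

Request:
move_arm(commands=[{"turn": [-0.02,0,0],"travel": [0.01,0.02,0.2],"fingers": 0.7},{"turn": [0,0,0],"travel": [0,0,0.3],"fingers": 0.7},{"turn": [0,0,0],"travel": [0,0,0.35],"fingers": 0.7},{"turn": [0,0,0],"travel": [0,0,0.35],"fingers": 0.65},{"turn": [0,0,0],"travel": [0,0,0.25],"fingers": 0.6},{"turn": [0,0,0],"travel": [0,0,0.15],"fingers": 0.55},{"turn": [0,0,0],"travel": [0,0,0],"fingers": 0.5},{"turn": [0,0,0],"travel": [0,0,0],"fingers": 0.46},{"turn": [0,0,0],"travel": [0,0,0],"fingers": 0.43},{"turn": [0,0,0],"travel": [0,0,0],"fingers": 0.41},{"turn": [0,0,0],"travel": [0,0,0],"fingers": 0.39},{"turn": [0,0,0],"travel": [0,0,0],"fingers": 0.36},{"turn": [0,0,0],"travel": [0,0,0],"fingers": 0.33},{"turn": [0,0,0],"travel": [0,0,0],"fingers": 0.33}], force=12)

```text
time: 26.88
eef_pos: [0.4621, -0.0737, 0.0545]
ee_rot: [0.0, 0.259, 0.966, 0.0]
wrist_force: [-1.3, 0.2, 4.8]
opening: 0.385
finger_force: 12.0
```

```bash
python3 - <<'E'
import sys; sys.path.insert(0,'.')
from h import *
go(444.3,-298.7,80,60)
E
```

```text
t 26.88 tcp [462.1 -73.7  54.5] yaw 60.0 q7 1.39 turn deg [ 0.01 -0.    0.01] units [ 0. -0.  0.] shift mm [ -97.1 -203.7  -25.5] units [-1.62 -3.4  -0.43]
```

Request:
move_arm(commands=[{"turn": [0,0,0],"travel": [0,0,-0.1],"fingers": 0.33},{"turn": [0,0,0],"travel": [0,0,-0.2],"fingers": 0.33},{"turn": [0,0,0],"travel": [0,0,-0.2],"fingers": 0.33},{"turn": [0,0,0],"travel": [-0.07,-0.15,0],"fingers": 0.33},{"turn": [0,0,0],"travel": [-0.12,-0.25,0],"fingers": 0.33},{"turn": [0,0,0],"travel": [-0.15,-0.3,0],"fingers": 0.33},{"turn": [0,0,0],"travel": [-0.15,-0.3,0],"fingers": 0.33},{"turn": [0,0,0],"travel": [-0.15,-0.3,0],"fingers": 0.33},{"turn": [0,0,0],"travel": [-0.15,-0.3,0],"fingers": 0.33},{"turn": [0,0,0],"travel": [-0.15,-0.3,0],"fingers": 0.33},{"turn": [0,0,0],"travel": [-0.15,-0.3,0],"fingers": 0.33},{"turn": [0,0,0],"travel": [-0.15,-0.3,0],"fingers": 0.33},{"turn": [0,0,0],"travel": [-0.15,-0.3,0],"fingers": 0.33},{"turn": [0,0,0],"travel": [-0.12,-0.3,0],"fingers": 0.33},{"turn": [0,0,0],"travel": [-0.07,-0.2,0],"fingers": 0.33},{"turn": [0,0,0],"travel": [-0.04,-0.1,0],"fingers": 0.33},{"turn": [0,0,0],"travel": [0,0,0],"fingers": 0.33},{"turn": [0,0,0],"travel": [0,0,0],"fingers": 0.33}])

```text
time: 29.12
eef_pos: [0.4443, -0.2983, 0.0842]
ee_rot: [-0.0, 0.258, 0.966, 0.0]
wrist_force: [0.4, 0.1, 1.1]
opening: 0.385
finger_force: 12.0
```

```bash
python3 - <<'E'
import sys; sys.path.insert(0,'.')
from h import *
from cell import camera
go(444.3,-298.7,23,60)
c=camera("wrist"); pickle.dump(c,open('w.pkl','wb'))
hsv=cv2.cvtColor(c["frame"],cv2.COLOR_RGB2HSV); b=cv2.inRange(hsv,(3,90,40),(22,255,255)); b[250:]=0
rep('hs',c,b,(200,100,450,250),.008)
E
```

```text
t 29.12 tcp [ 444.3 -298.3   84.2] yaw 60.1 q7 1.83 turn deg [ 0.02 -0.03  0.06] units [ 0.   -0.01  0.01] shift mm [-0.2 -0.4 61.2] units [-0.   -0.01  1.02]
hs circ [ 443.3 -298. ] d 51.7 rect [ 439.4 -296.2] [51.  42.8] 64.6
```

Request:
move_arm(commands=[{"turn": [0,0,0],"travel": [0,0,0.1],"fingers": 0.33},{"turn": [0,0,0],"travel": [0,0,0.2],"fingers": 0.33},{"turn": [0,0,0],"travel": [0,0,0.2],"fingers": 0.33},{"turn": [0,0,0],"travel": [0,0,0.15],"fingers": 0.33},{"turn": [0,0,0],"travel": [0,0,0.1],"fingers": 0.33},{"turn": [0,0,0],"travel": [0,0,0.1],"fingers": 0.33},{"turn": [0,0,0],"travel": [0,0,0.07],"fingers": 0.33},{"turn": [0,0,0],"travel": [0,0,0.06],"fingers": 0.33},{"turn": [0,0,0],"travel": [0,0,0.03],"fingers": 0.33},{"turn": [0,0,0],"travel": [0,0,0.015],"fingers": 0.33},{"turn": [0,0,0],"travel": [0,0,0],"fingers": 0.33},{"turn": [0,0,0],"travel": [0,0,0],"fingers": 0.33}])

```text
time: 30.68
eef_pos: [0.4443, -0.299, 0.0229]
ee_rot: [-0.0, 0.259, 0.966, 0.0]
wrist_force: [0.6, -0.7, -0.4]
opening: 0.386
finger_force: 12.0
```

Request:
move_arm(commands=[{"turn": [0,0,0],"travel": [0,0,0.015],"fingers": 0.33},{"turn": [0,0,0],"travel": [0,0,0.01],"fingers": 0.33},{"turn": [0,0,0],"travel": [0,0,0],"fingers": 0.33},{"turn": [0,0,0],"travel": [0,0,0],"fingers": 0.33}])

```text
time: 31.18
eef_pos: [0.4442, -0.299, 0.0215]
ee_rot: [0.0, 0.259, 0.966, 0.0]
wrist_force: [-1.9, 0.3, 5.3]
opening: 0.385
finger_force: 12.0
```

Contact; release, rise, return toward the medium jar.

Request:
move_arm(commands=[{"turn": [0,0,0],"travel": [0,0,0],"fingers": 0.41},{"turn": [0,0,0],"travel": [0,0,0],"fingers": 0.44},{"turn": [0,0,0],"travel": [0,0,0],"fingers": 0.5},{"turn": [0,0,0],"travel": [0,0,0],"fingers": 0.6},{"turn": [0,0,0],"travel": [0,0,0],"fingers": 0.66},{"turn": [0,0,0],"travel": [0,0,-0.15],"fingers": 0.7},{"turn": [0,0,0],"travel": [0,0,-0.3],"fingers": 0.75},{"turn": [0,0,0],"travel": [0,0,-0.5],"fingers": 0.75},{"turn": [0,0,0],"travel": [0,0,-0.6],"fingers": 0.75},{"turn": [0,0,0],"travel": [0,0,-0.2],"fingers": 0.75},{"turn": [0,0,0],"travel": [0,0,0],"fingers": 0.75}])

```text
time: 32.55
eef_pos: [0.4448, -0.2991, 0.1274]
ee_rot: [0.001, 0.259, 0.966, 0.0]
wrist_force: [-0.2, -0.6, -0.6]
opening: 0.748
finger_force: 0.0
```

Request:
move_arm(commands=[{"turn": [0,0,0],"travel": [0.1,0.2,0],"fingers": 0.75},{"turn": [0,0,0],"travel": [0.16,0.34,0],"fingers": 0.75},{"turn": [0,0,0],"travel": [0.16,0.34,0],"fingers": 0.75},{"turn": [0,0,0],"travel": [0.16,0.34,0],"fingers": 0.75},{"turn": [0,0,0],"travel": [0.16,0.34,0],"fingers": 0.75},{"turn": [0,0,0],"travel": [0.16,0.34,0],"fingers": 0.75},{"turn": [0,0,0],"travel": [0.16,0.34,0],"fingers": 0.75},{"turn": [0,0,0],"travel": [0.16,0.34,0],"fingers": 0.75},{"turn": [0,0,0],"travel": [0.16,0.34,0],"fingers": 0.75},{"turn": [0,0,0],"travel": [0.16,0.34,0],"fingers": 0.75},{"turn": [0,0,0],"travel": [0.08,0.14,0],"fingers": 0.75},{"turn": [0,0,0],"travel": [0,0,0],"fingers": 0.75},{"turn": [0,0,0],"travel": [0,0,0],"fingers": 0.75}])

```text
time: 34.17
eef_pos: [0.4617, -0.0744, 0.1261]
ee_rot: [-0.0, 0.259, 0.966, -0.0]
wrist_force: [-0.0, -0.4, -0.6]
opening: 0.75
finger_force: 0.0
```

```bash
python3 - <<'E'
import sys; sys.path.insert(0,'.')
from h import *
from cell import camera
c=camera("wrist"); pickle.dump(c,open('w.pkl','wb')); cv2.imwrite('pics/w7.png',cv2.cvtColor(c["frame"],cv2.COLOR_RGB2BGR))
hsv=cv2.cvtColor(c["frame"],cv2.COLOR_RGB2HSV); m=cv2.inRange(hsv,(0,0,185),(180,60,255))
rep('med',c,m,(270,150,365,250),.036)
go(460,-75.5,18,60)
E
```

```text
Traceback (most recent call last):
  File "h.py", line 15, in rep
    k=max(k,key=cv2.contourArea); P=(plane(c,k[:,0,:],z)[:,:2]*1000).astype(np.float32)
ValueError: max() iterable argument is empty
```

View pics/w7.png

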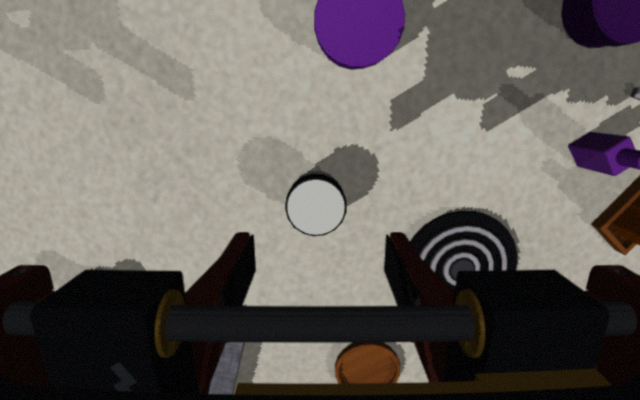

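Medium jar's lid is at (316.5, 206), small jar gone from it; the right finger clears the black coaster.

```bash
python3 - <<'E'
import sys; sys.path.insert(0,'.')
from h import *
c=pickle.load(open('w.pkl','rb'))
print((plane(c,[[316.5,206.5],[286.5,206.5],[346.5,206.5]],.036)*1000).round(1).tolist())
go(460.2,-75.7,18,60)
E
```

```text
[[461.0, -75.2, 36.0], [450.0, -94.3, 36.0], [472.0, -56.1, 36.0]]
t 34.23 tcp [461.8 -74.5 126.2] yaw 59.9 q7 1.29 turn deg [-0.02 -0.01 -0.05] units [-0.   -0.   -0.01] shift mm [  0.8  -1.8 108.2] units [ 0.01 -0.03  1.8 ]
```

Request:
move_arm(commands=[{"turn": [0,0,0],"travel": [0.01,-0.03,0.2],"fingers": 0.75},{"turn": [0,0,0],"travel": [0,0,0.3],"fingers": 0.75},{"turn": [0,0,0],"travel": [0,0,0.35],"fingers": 0.75},{"turn": [0,0,0],"travel": [0,0,0.35],"fingers": 0.75},{"turn": [0,0,0],"travel": [0,0,0.3],"fingers": 0.75},{"turn": [0,0,0],"travel": [0,0,0.2],"fingers": 0.75},{"turn": [0,0,0],"travel": [0,0,0.1],"fingers": 0.7},{"turn": [0,0,0],"travel": [0,0,0],"fingers": 0.65},{"turn": [0,0,0],"travel": [0,0,0],"fingers": 0.6},{"turn": [0,0,0],"travel": [0,0,0],"fingers": 0.56},{"turn": [0,0,0],"travel": [0,0,0],"fingers": 0.53},{"turn": [0,0,0],"travel": [0,0,0],"fingers": 0.5},{"turn": [0,0,0],"travel": [0,0,0],"fingers": 0.46},{"turn": [0,0,0],"travel": [0,0,0],"fingers": 0.46},{"turn": [0,0,0],"travel": [0,0,0],"fingers": 0.46}], force=15)

```text
time: 36.1
eef_pos: [0.4607, -0.075, 0.0186]
ee_rot: [0.0, 0.259, 0.966, 0.0]
wrist_force: [-1.1, 0.5, 6.3]
opening: 0.517
finger_force: 15.0
```

```bash
python3 - <<'E'
import sys; sys.path.insert(0,'.')
from h import *
go(635,-120.7,80,60)
E
```

```text
t 36.1 tcp [460.7 -75.   18.6] yaw 60.0 q7 1.42 turn deg [0.02 0.01 0.01] units [0. 0. 0.] shift mm [-173.8   47.5  -61.4] units [-2.9   0.79 -1.02]
```

Request:
move_arm(commands=[{"turn": [0,0,0],"travel": [0,0,-0.1],"fingers": 0.46},{"turn": [0,0,0],"travel": [0,0,-0.2],"fingers": 0.46},{"turn": [0,0,0],"travel": [0,0,-0.3],"fingers": 0.46},{"turn": [0,0,0],"travel": [0,0,-0.3],"fingers": 0.46},{"turn": [0,0,0],"travel": [0,0,-0.15],"fingers": 0.46},{"turn": [0,0,0],"travel": [-0.15,0.04,0],"fingers": 0.46},{"turn": [0,0,0],"travel": [-0.25,0.07,0],"fingers": 0.46},{"turn": [0,0,0],"travel": [-0.3,0.08,0],"fingers": 0.46},{"turn": [0,0,0],"travel": [-0.3,0.08,0],"fingers": 0.46},{"turn": [0,0,0],"travel": [-0.3,0.08,0],"fingers": 0.46},{"turn": [0,0,0],"travel": [-0.3,0.08,0],"fingers": 0.46},{"turn": [0,0,0],"travel": [-0.3,0.08,0],"fingers": 0.46},{"turn": [0,0,0],"travel": [-0.3,0.08,0],"fingers": 0.46},{"turn": [0,0,0],"travel": [-0.3,0.08,0],"fingers": 0.46},{"turn": [0,0,0],"travel": [-0.25,0.07,0],"fingers": 0.46},{"turn": [0,0,0],"travel": [-0.15,0.05,0],"fingers": 0.46},{"turn": [0,0,0],"travel": [0,0,0],"fingers": 0.46},{"turn": [0,0,0],"travel": [0,0,0],"fingers": 0.46},{"turn": [0,0,0],"travel": [0,0,0],"fingers": 0.46}])

```text
time: 38.48
eef_pos: [0.6345, -0.1207, 0.0813]
ee_rot: [-0.0, 0.259, 0.966, 0.0]
wrist_force: [0.1, -0.2, -0.6]
opening: 0.519
finger_force: 15.0
```

```bash
python3 - <<'E'
import sys; sys.path.insert(0,'.')
from h import *
from cell import camera
go(635,-120.7,23,60)
c=camera("wrist"); pickle.dump(c,open('w.pkl','wb'))
hsv=cv2.cvtColor(c["frame"],cv2.COLOR_RGB2HSV); b=cv2.inRange(hsv,(3,90,40),(22,255,255)); b[250:]=0
rep('hm',c,b,(200,100,450,250),.008)
E
```

```text
t 38.48 tcp [ 634.5 -120.7   81.3] yaw 60.0 q7 1.41 turn deg [ 0.   -0.03  0.01] units [ 0.   -0.01  0.  ] shift mm [-0.4  0.2 58.3] units [-0.01  0.    0.97]
hm circ [ 634.8 -119.7] d 63.3 rect [ 628.3 -116.3] [62.3 47.3] 60.9
```

Request:
move_arm(commands=[{"turn": [0,0,0],"travel": [0,0,0.1],"fingers": 0.46},{"turn": [0,0,0],"travel": [0,0,0.2],"fingers": 0.46},{"turn": [0,0,0],"travel": [0,0,0.2],"fingers": 0.46},{"turn": [0,0,0],"travel": [0,0,0.15],"fingers": 0.46},{"turn": [0,0,0],"travel": [0,0,0.1],"fingers": 0.46},{"turn": [0,0,0],"travel": [0,0,0.1],"fingers": 0.46},{"turn": [0,0,0],"travel": [0,0,0.07],"fingers": 0.46},{"turn": [0,0,0],"travel": [0,0,0.04],"fingers": 0.46},{"turn": [0,0,0],"travel": [0,0,0.015],"fingers": 0.46},{"turn": [0,0,0],"travel": [0,0,0],"fingers": 0.46},{"turn": [0,0,0],"travel": [0,0,0],"fingers": 0.46}])

```text
time: 39.9
eef_pos: [0.635, -0.1209, 0.023]
ee_rot: [0.0, 0.259, 0.966, 0.0]
wrist_force: [-0.5, 0.1, -1.3]
opening: 0.519
finger_force: 15.0
```

Request:
move_arm(commands=[{"turn": [0,0,0],"travel": [0,0,0.015],"fingers": 0.46},{"turn": [0,0,0],"travel": [0,0,0.01],"fingers": 0.46},{"turn": [0,0,0],"travel": [0,0,0],"fingers": 0.46},{"turn": [0,0,0],"travel": [0,0,0],"fingers": 0.46}])

```text
time: 40.4
eef_pos: [0.635, -0.1209, 0.0217]
ee_rot: [0.0, 0.259, 0.966, 0.0]
wrist_force: [-2.0, 1.3, 5.3]
opening: 0.519
finger_force: 15.0
```

Request:
move_arm(commands=[{"turn": [0,0,0],"travel": [0,0,0],"fingers": 0.54},{"turn": [0,0,0],"travel": [0,0,0],"fingers": 0.57},{"turn": [0,0,0],"travel": [0,0,0],"fingers": 0.62},{"turn": [0,0,0],"travel": [0,0,0],"fingers": 0.7},{"turn": [0,0,0],"travel": [0,0,0],"fingers": 0.74},{"turn": [0,0,0],"travel": [0,0,-0.15],"fingers": 0.74},{"turn": [0,0,0],"travel": [0,0,-0.3],"fingers": 0.74},{"turn": [0,0,0],"travel": [0,0,-0.5],"fingers": 0.74},{"turn": [0,0,0],"travel": [0,0,-0.7],"fingers": 0.74},{"turn": [0,0,0],"travel": [0,0,-0.7],"fingers": 0.74},{"turn": [0,0,0],"travel": [0,0,-0.5],"fingers": 0.74},{"turn": [0,0,0],"travel": [0.5,-0.3,-0.2],"fingers": 0.74},{"turn": [0,0,0],"travel": [0.6,-0.4,0],"fingers": 0.74},{"turn": [0,0,0],"travel": [0.6,-0.4,0],"fingers": 0.74},{"turn": [0,0,0],"travel": [0.5,-0.3,0],"fingers": 0.74},{"turn": [0,0,0],"travel": [0,0,0],"fingers": 0.74},{"turn": [0,0,0],"travel": [0,0,0],"fingers": 0.74}])

```text
time: 42.52
eef_pos: [0.4798, -0.1276, 0.2055]
ee_rot: [0.001, 0.259, 0.966, 0.0]
wrist_force: [-0.4, -0.4, -0.4]
opening: 0.738
finger_force: 0.0
```

```bash
python3 - <<'E'
import sys; sys.path.insert(0,'.')
from h import *
from cell import camera
for n in("top","scene"):
    c=camera(n); f=cv2.cvtColor(c["frame"],cv2.COLOR_RGB2BGR)
    g=f[130:290,180:480] if n=="top" else f[140:300,140:440]
    cv2.imwrite(f'pics/end_{n}.png',cv2.resize(g,None,fx=2.6,fy=2.6,interpolation=cv2.INTER_CUBIC))
E
```

```text
(no output)
```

View pics/end_top.png

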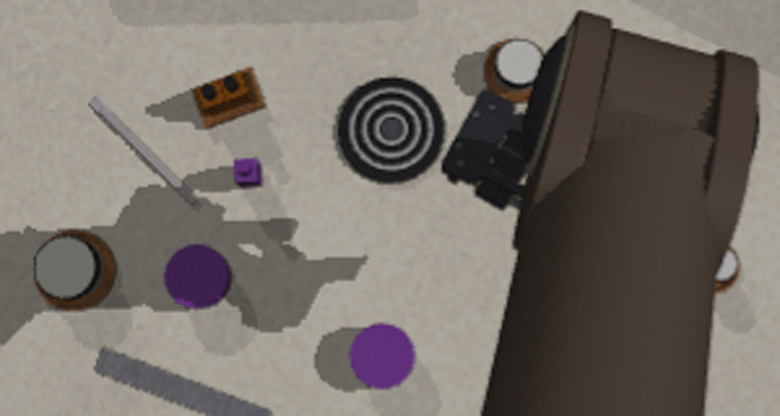

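View pics/end_scene.png

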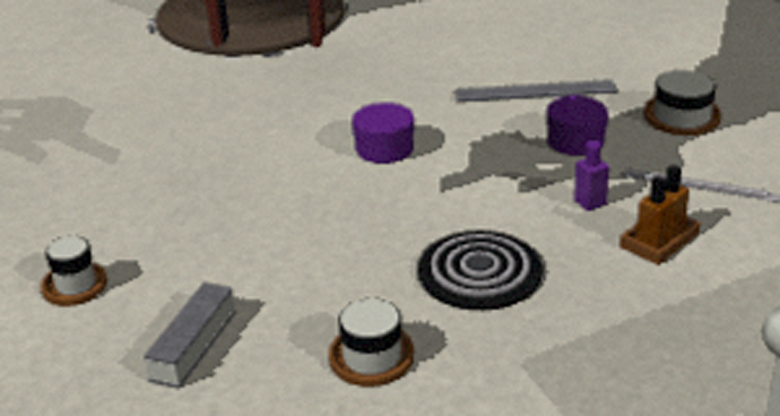

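All three jars stand level inside their dishes (scene crop: small at (70,265), medium at (370,335), wide at (684,100)). Both bottles stand upright side by side in the tray at (662,215), and the purple items are where they were.

```bash
python3 -c "
from cell import sign_off
print(sign_off())"
```

```text
the job is handed in; nothing more can be done
None
```

The job is handed in after about 43 s of robot time: each jar stands upright in its own holder, and both bottles went into the tray in one grasp and stand side by side there.

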